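Count to the third gap of the magazine and push the bearing block home

TASK

Run a single fingertip along the tops of the rack's dividers starting at the end where the tall post stands, touching the first, second, third and fourth divider one after another, so as to count the gaps (full ones count too) up to the third one. Then push the loose bearing block that lies in front of the rack along the plate and lengthways into that third gap until it is fully home against the back bar. Only push it, never lift or tip it; leave the stored blocks, the hardware and the tools where they are, and finish with the hand clear of everything.

Things in the scene. Friction and masses are not known exactly. Their poses are not given: they have to be found in the camera images.
- rack: magazine rack, fixed: mint-green plate 10 mm thick on the table, 390 mm long, with seven upright dividers and a back bar. Origin at the plate's underside, midway along the row, on the line of the dividers' front ends; x points from the open fronts to the back bar, y along the row, z up. Plate from x = -150 to +90 mm. Six gaps open to -x, each 38 mm wide, 46 mm from one to the next
- back_bar (a point): middle of the near face of the rack's back bar, at the plate's top, 54 mm behind the line of the dividers' fronts; the bar is 30 mm high and closes the back of all gaps. A block that is home has its origin 30 mm in front of this face and sticks out 6 mm in front of the dividers. Axes as the rack's
- tall_post: round steel post 16 mm across, 75 mm high, on the rack's plate beyond one end of the row (168 mm along y from the rack's middle, 50 mm behind the dividers' fronts). Gaps are counted from its end, which may be the rack's +y or -y end; a short 25 mm post stands at the other end. Origin at its foot's centre
- block: the loose bearing block, 60 mm long (its x), 30 mm wide (its y), 24 mm high, steel with black end caps; origin at the centre of its underside. It lies on the rack's plate in front of the dividers, about 0.25 kg; its x runs roughly as the rack's x
- divider_1: divider 1 of 7, numbered from the rack's +y end to its -y end: upright aluminium fin, rigid, 8 mm thick, 56 mm long along the rack's x, 40 mm high above the plate, with a round top edge and a round front edge. Origin at the centre of its underside on top of the plate (its top is 40 mm above that), axes as the rack's
- divider_2: divider 2 of 7, numbered from the rack's +y end to its -y end: upright aluminium fin, rigid, 8 mm thick, 56 mm long along the rack's x, 40 mm high above the plate, with a round top edge and a round front edge. Origin at the centre of its underside on top of the plate (its top is 40 mm above that), axes as the rack's
- divider_3: divider 3 of 7, numbered from the rack's +y end to its -y end: upright aluminium fin, rigid, 8 mm thick, 56 mm long along the rack's x, 40 mm high above the plate, with a round top edge and a round front edge. Origin at the centre of its underside on top of the plate (its top is 40 mm above that), axes as the rack's
- divider_4: divider 4 of 7, numbered from the rack's +y end to its -y end: upright aluminium fin, rigid, 8 mm thick, 56 mm long along the rack's x, 40 mm high above the plate, with a round top edge and a round front edge. Origin at the centre of its underside on top of the plate (its top is 40 mm above that), axes as the rack's
- divider_5: divider 5 of 7, numbered from the rack's +y end to its -y end: upright aluminium fin, rigid, 8 mm thick, 56 mm long along the rack's x, 40 mm high above the plate, with a round top edge and a round front edge. Origin at the centre of its underside on top of the plate (its top is 40 mm above that), axes as the rack's
- divider_6: divider 6 of 7, numbered from the rack's +y end to its -y end: upright aluminium fin, rigid, 8 mm thick, 56 mm long along the rack's x, 40 mm high above the plate, with a round top edge and a round front edge. Origin at the centre of its underside on top of the plate (its top is 40 mm above that), axes as the rack's
- divider_7: divider 7 of 7, numbered from the rack's +y end to its -y end: upright aluminium fin, rigid, 8 mm thick, 56 mm long along the rack's x, 40 mm high above the plate, with a round top edge and a round front edge. Origin at the centre of its underside on top of the plate (its top is 40 mm above that), axes as the rack's
- stored_a: a bearing block, 60 mm long (its x), 30 mm wide (its y), 24 mm high, steel with black end caps; origin at the centre of its underside; already stored in a gap, to be left there
- stored_b: a bearing block, 60 mm long (its x), 30 mm wide (its y), 24 mm high, steel with black end caps; origin at the centre of its underside; already stored in another gap, to be left there
- nut: hex nut lying on the rack's plate, 30 mm across, 13 mm high, origin under its centre; to be left alone
- bolt: hex bolt standing on its head on the rack's plate, head 26 mm across, 50 mm high, origin under its centre; to be left alone
- screwdriver: screwdriver lying on the table beside the rack, to be left alone
- wrench: wrench lying on the table beside the rack, to be left alone
- tape: roll of tape lying flat on the table, 90 mm across, 19 mm high, to be left alone
Mind the look-alikes: they are no part of the job. Leave any orange or red look-alike of the block alone.

How it is judged:
On the way, in this order (a step that is already met when the one before it is completed fails the run):
1. a fingertip touches the first divider counted from the tall post (((y of tall_post in the frame of rack above 0 m and contact force between the fingers and divider_1 above 0.2 N) or (y of tall_post in the frame of rack below 0 m and contact force between the fingers and divider_7 above 0.2 N))), for 0.04 s.
2. a fingertip touches the second divider counted from the tall post (((y of tall_post in the frame of rack above 0 m and contact force between the fingers and divider_2 above 0.2 N) or (y of tall_post in the frame of rack below 0 m and contact force between the fingers and divider_6 above 0.2 N))), for 0.04 s.
3. a fingertip touches the third divider counted from the tall post (((y of tall_post in the frame of rack above 0 m and contact force between the fingers and divider_3 above 0.2 N) or (y of tall_post in the frame of rack below 0 m and contact force between the fingers and divider_5 above 0.2 N))), for 0.04 s.
4. a fingertip touches the fourth divider counted from the tall post (((y of tall_post in the frame of rack above 0 m and contact force between the fingers and divider_4 above 0.2 N) or (y of tall_post in the frame of rack below 0 m and contact force between the fingers and divider_4 above 0.2 N))), for 0.04 s.
5. the loose block is fully home in the third gap from the tall post (x of block in the frame of rack above 0.0205 m and z of block in the frame of rack below 0.014 m and angle between block's own z axis and vertical below 0.1 rad and angle between the x axis of block and the x axis of rack, either way round below 0.2 rad and ((y of tall_post in the frame of rack above 0 m and y of block in the frame of rack between 0.016 and 0.03 m) or (y of tall_post in the frame of rack below 0 m and y of block in the frame of rack between -0.03 and -0.016 m))), for 0.2 s.
At the end, for the whole second after the job is handed in: The loose block lies flat on the plate in the third gap counted from the tall post, between its dividers, within 3.5 mm of the back bar and at rest, and every other loose thing is within 15 mm of where it was (all of step 5 and linear speed of block below 0.01 m/s and distance of each of stored_a, stored_b, nut, bolt, screwdriver, wrench, tape from where it was at the start of the episode below 0.015 m); the robot touches nothing.
It fails at once if the loose block is lifted off the plate (by more than 10 mm) (z of block in the frame of rack above 0.02 m).
It fails at once if the loose block is tipped (angle between block's own z axis and vertical above 0.35 rad).
It fails at once if a stored block is disturbed (moved more than 15 mm) (distance of any of stored_a, stored_b from where it was at the start of the episode above 0.015 m).
It fails at once if the nut or the bolt on the plate is disturbed (moved more than 15 mm) (distance of any of nut, bolt from where it was at the start of the episode above 0.015 m).
It fails at once if a tool or the tape is disturbed (moved more than 15 mm) (distance of any of screwdriver, wrench, tape from where it was at the start of the episode above 0.015 m).
It also fails if it takes over 67 s, if anything falls off the work surface, if the arm or the gripper's body presses on something with over 40 N, if the wrist force passes 120 N, or if a joint passes its speed limit or range.

ROBOT

A 6-joint arm with a two-finger parallel gripper is mounted at the origin on the work surface. World frame = base frame: x ahead of the robot, y to its left, z up, the work surface at z = 0. Lengths are in m, angles in rad, forces in N, time in s.
With the tool pointing down it reaches from about 0.4 to 0.825 m from the base axis. Payload 7 kg.
Tool frame: the origin (TCP) lies on the front face of the gripper's body, between the roots of the fingers; the fingertips stand 66 mm ahead of it and the grasp point (between the pads) lies 47 mm ahead of it; z points along the fingers, y is the line along which they close (so a half turn about z gives the same grasp; the last joint's range is limited). The gripper opens to 88 mm and grips with 3 to 60 N. Pads are 19 mm wide; open, the fingers measure 130 mm over their backs; the gripper's body (78 mm by 193 mm) begins 47 mm behind the grasp point.
Start: joints at [1.579, 0.359, 0.012, 0, -1.224, -0.288], TCP at [0.186, 0.649, 0.292] pointing down, gripper open.
Joint ranges: [-3.07, 3.07], [-1.43, 2.12], [-1.02, 1.25], [-3.03, 1.67], [-3.05, -0], [-3.03, 3.03]. Speed limits (rad/s): [2.39, 2.39, 3.01, 3.14, 3.14, 3.14].

INTERFACE

Orientations are given as [roll, pitch, yaw] about the fixed x, y, z axes, in that order (R = Rz(yaw) Ry(pitch) Rx(roll)).
In Python, from station import arm gives the robot as it stands. The module is installed in compiled form; this text tells all that it offers.
- The arm moves only by the tool move_arm, never from a script. Its argument "increments" is a list of rows, each an object of numbers: "jaw": the gripper command: -1 is shut, 1 is fully open, values between are in proportion; "dx", "dy", "dz": the shift along the tool's x, y, z in m; "twist": the turn about the tool's z in rad. A call has 1 to 12 rows; each row shifts and turns the commanded pose from where the row before left it, along the tool's axes as they then stand; what a row does not reach is not made up. A row lasts 1/12 s, in which the tool goes at most 41.7 mm and 7.16 degrees, less where a joint would pass 70% of its speed; a pose out of reach is approached as far as the arm can. A call is refused whole if a number of a shift passes 0.0417 or a number of a turn 0.125, either way. A call with a gripper value outside its range is refused whole. The fingers move at their own pace and stop on an object; "force" is the grip in N (left out, the last holds). Time passes only in rows, so rows that do not move let the fingers close. It gives the time, the measured TCP pose, the force, the opening and the grip force at its end, in the units of the state.
- arm.get_state(): the state, without advancing time (a new reading comes with each control period).
- arm.grab_frame(name): name is "side" or "top"; returns the picture (480x640x3 uint8, blue, green, red); there is no depth.
- arm.camera_info(name): a dict with "K" (3x3 intrinsics, pixels), "extrinsics" (4x4, takes a point from camera to world coordinates). Camera axes: x right, y down, z forward; pixel columns grow to the right and rows downward; lengths in m; the calibration is good to about 2 mm. A picture is of the moment at which its call begins. camera_info takes no time and is no camera call.
- arm.job_done(): hands the job in; it is judged then, once.
Trained networks look in the newest picture that a camera, given by its name, has taken for a name from the list of things; names that differ only in an ending like _2 or _b are one class to them, and where a whole thing is asked for, a point or a joint stands for the part that bears it (a point fixed in the world has none). Each returns a list of dicts, best first, with "score" (0 to 1); they miss things now and then, are a little off and sometimes report something else, mostly with a low value. They report only what shows in the picture. A call takes as long as a camera call. They do not tell look-alikes from the thing itself.
- arm.find_in(camera, name): "position" ([x, y, z] in m, in world coordinates, good to about 4 mm: the middle of the surface that is visible of it).
- arm.silhouettes(camera, name): "pixels" (480x640 bool, what is visible of it).
- arm.pinpoint(camera, name): "position" ([x, y, z] in m, in world coordinates, good to about 4 mm: a listed point, or the origin of a listed thing).
The state is a dict: "t": time; "q": joint angles; "qd": joint speeds; "joint_efforts": joint torques, N m; "eef_pos": TCP position; "ee_rot": TCP orientation; "force": force on the tool from outside, world axes, zero at the start; "moment": the same for the moment, N m; "width": finger opening in m; "gripper_force": force on a finger pad.
Only numpy, scipy, OpenCV 4.12 (cv2) and the standard library are available. Lean on these libraries where they do the work, as an engineer would, in place of code of your own. Each camera call takes 0.05 s, during which the arm holds its last target. There are 200 camera calls.

## Working session

There is one attempt and no reset: what is moved stays moved. The work goes in short steps, Python scripts to look and compute and a tool call to move; the robot and the scene stay as the last step left them, time stands still between calls to the robot, and variables do not carry over. Pictures are saved under pics/ and viewed, at most 10 in all, crops included, and the job is handed in when it is done.

Besides the shell and the picture viewer there is one more tool, called after "Request:" as name(argument=value, ...) on one line, values as JSON. move_arm: Moves the arm, as the interface text tells. Its arguments: {"type":"object","properties":{"increments":{"type":"array"},"force":{"type":"number"}},"required":["increments"]}

```bash
mkdir -p pics
cat > h.py <<'E'
import numpy as np, cv2
from station import arm
def proj(cam,P):
    c=arm.camera_info(cam);K=np.array(c["K"]);T=np.linalg.inv(np.array(c["extrinsics"]))
    p=T[:3,:3]@np.array(P)+T[:3,3];p=K@p;return p[:2]/p[2]
def unproj(cam,u,v,z):
    c=arm.camera_info(cam);K=np.array(c["K"]);T=np.array(c["extrinsics"])
    d=T[:3,:3]@np.linalg.solve(K,[u,v,1]);o=T[:3,3];return o+d*(z-o[2])/d[2]
E
python3 - <<'E'
from h import *
for c in("top","side"):
    cv2.imwrite(f"pics/{c}0.png",arm.grab_frame(c)); i=arm.camera_info(c);print(c,np.round(i["extrinsics"],3).tolist(),i["K"][0][0])
    for n in("rack","back_bar","tall_post","block","divider_1","nut","bolt"):
        print(n,[(np.round(d["position"],3).tolist(),round(d["score"],2)) for d in arm.pinpoint(c,n)][:8])
s=arm.get_state();print(s["t"],s["eef_pos"],s["ee_rot"],s["width"])
E
```

```text
top [[-0.002, -0.993, 0.121, 0.374], [-1.0, -0.001, -0.025, 0.019], [0.025, -0.121, -0.992, 1.132], [0.0, 0.0, 0.0, 1.0]] 508.2637210525677
rack [([0.56, -0.024, 0.001], 0.89), ([0.657, -0.43, -0.002], 0.42), ([0.591, -0.111, 0.01], 0.41), ([0.484, -0.179, 0.011], 0.37)]
back_bar [([0.464, 0.131, 0.011], 0.64), ([0.615, -0.022, 0.009], 0.63), ([0.594, 0.152, 0.009], 0.48)]
tall_post [([0.6, 0.152, 0.005], 0.69)]
block [([0.322, 0.165, 0.004], 0.91), ([0.468, 0.012, 0.009], 0.86), ([0.438, 0.281, 0.001], 0.75), ([0.333, -0.125, 0.001], 0.55)]
divider_1 [([0.585, -0.068, 0.007], 0.7), ([0.593, -0.157, 0.014], 0.6), ([0.582, -0.019, 0.007], 0.52), ([0.582, 0.073, 0.012], 0.5), ([0.59, -0.108, 0.011], 0.5), ([0.573, 0.115, 0.008], 0.49)]
nut [([0.459, 0.127, 0.01], 0.71)]
bolt [([0.481, -0.18, 0.01], 0.45), ([0.597, 0.154, 0.008], 0.42)]
side [[1.0, -0.018, 0.009, 0.464], [-0.017, -0.534, 0.846, -1.026], [-0.01, -0.845, -0.534, 0.718], [0.0, 0.0, 0.0, 1.0]] 508.69385144477764
rack [([0.555, -0.015, 0.002], 0.88), ([0.601, 0.148, 0.009], 0.55)]
back_bar [([0.612, -0.017, 0.007], 0.86)]
tall_post [([0.602, 0.149, 0.01], 0.68)]
block [([0.324, 0.161, -0.003], 0.75), ([0.33, -0.13, 0.0], 0.63), ([0.468, 0.01, 0.014], 0.62), ([0.436, 0.291, 0.001], 0.56)]
divider_1 [([0.588, -0.069, 0.014], 0.78), ([0.578, 0.114, 0.012], 0.65), ([0.579, 0.023, 0.008], 0.61), ([0.595, -0.112, 0.008], 0.58), ([0.458, 0.134, 0.01], 0.57), ([0.585, -0.022, 0.008], 0.53), ([0.578, 0.075, 0.011], 0.44)]
nut [([0.59, -0.066, 0.012], 0.5), ([0.457, 0.131, 0.011], 0.49), ([0.603, 0.432, -0.003], 0.26)]
bolt [([0.48, -0.184, 0.014], 0.48), ([0.578, 0.074, 0.01], 0.46)]
0.8 [0.18643143 0.64872385 0.29216194] [-3.14158216e+00 -1.11385109e-05 -2.79801172e-01] 0.08724362621788896
```

View pics/top0.png

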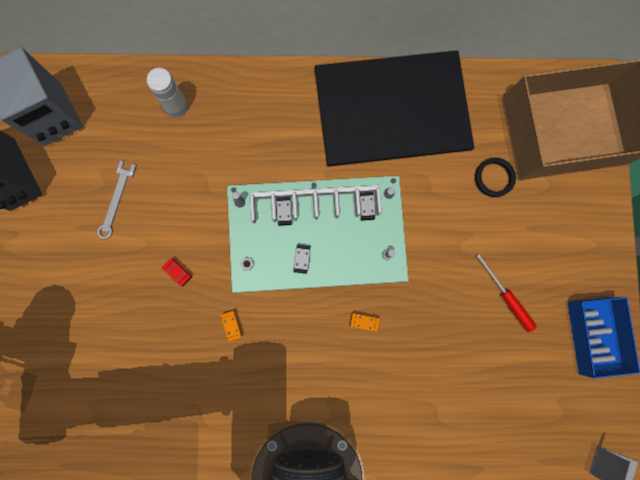

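View pics/side0.png

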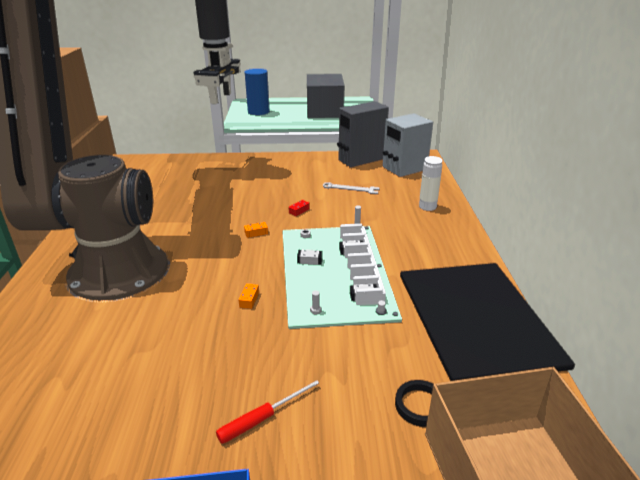

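The top view shows the tall post at (240,197), which is the +y end, and the short post at (390,193). The stored blocks are at (284,208) and (367,205), in gaps 2 and 6. The nut is at (247,263) and the bolt at (389,253).

Candidates for the block:
- the steel one on the plate at (302,258)
- orange at (231,325)
- orange at (365,322)
- red at (177,271)
- the stored blocks at (284,208) and (367,205)

I choose (302,258): it is steel, loose and on the plate in front of the rack. Next I'll check it in a crop and measure it.

Run:
```python
from h import *
im=arm.grab_frame("top")
cv2.imwrite("pics/crop0.png",cv2.resize(im[170:300,220:415],None,fx=4,fy=4,interpolation=cv2.INTER_CUBIC))
b,g,r=[im[...,i].astype(int) for i in range(3)]
m=((g-r>25)&(g>120)).astype(np.uint8); m[:150]=0;m[310:]=0;m[:,:200]=0;m[:,430:]=0
m=cv2.morphologyEx(m,cv2.MORPH_OPEN,np.ones((3,3)))
pts=cv2.findNonZero(m)[:,0].astype(float)
W=np.array([unproj("top",u,v,.010)[:2] for u,v in cv2.convexHull(pts.astype(np.int32))[:,0]],dtype=np.float32)
R=cv2.minAreaRect(W);print("plate",R, cv2.boxPoints(R).round(4).tolist())
for d in arm.silhouettes("top","block")[:6]:
    p=cv2.findNonZero(d["pixels"].astype(np.uint8))[:,0]
    Q=np.array([unproj("top",u,v,.034)[:2] for u,v in p],dtype=np.float32)
    print(p.mean(0),d["score"],cv2.minAreaRect(Q))
```

```text
plate ((0.529272735118866, -0.022279471158981323), (0.23760704696178436, 0.38709360361099243), 3.6417479515075684) [[0.3984000086784363, 0.16329999268054962], [0.4230000078678131, -0.22300000488758087], [0.660099983215332, -0.2079000025987625], [0.6355000138282776, 0.17839999496936798]]
[230.64663462 326.00480769] 0.97 ((0.3265042304992676, 0.16254937648773193), (0.05966465547680855, 0.03252438083291054), 19.350725173950195)
[175.83747178 271.38148984] 0.91 ((0.44159799814224243, 0.2808031141757965), (0.06605590134859085, 0.03131192922592163), 45.70116424560547)
[301.01507538 258.39949749] 0.88 ((0.4699784517288208, 0.012354100123047829), (0.03077080473303795, 0.062412817031145096), 83.79261016845703)
[363.55754476 321.58823529] 0.74 ((0.3343381881713867, -0.12155582010746002), (0.060935769230127335, 0.030346909537911415), 79.64633178710938)
```

View pics/crop0.png

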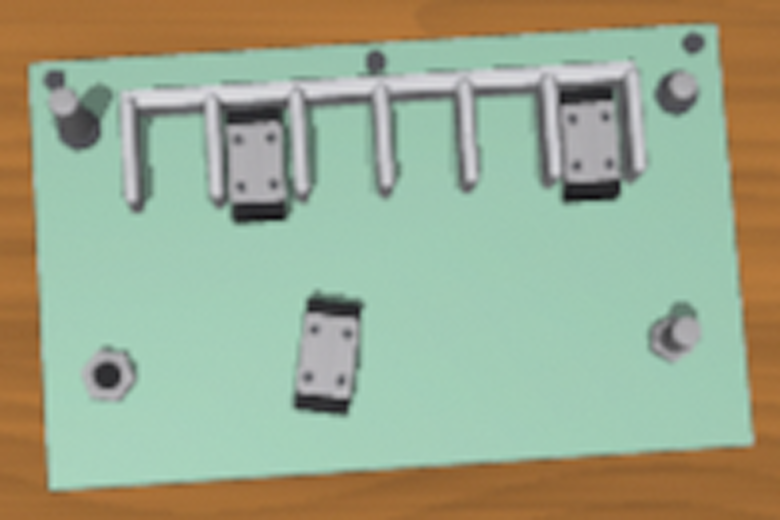

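The crop confirms the plain steel block with black end caps, lying tilted in front of the rack. The tall post is at the +y end, and gap 3 is the empty one just right of the stored block. My measurements are rack origin ≈ (0.559, -0.020) with yaw 0.0636, and block at rack (-0.087, 0.0385).

I'll turn the hand so its fingers lie along rack x, then go above divider 1.

Request:
move_arm(increments=[{"twist":0.1227},{"twist":0.1227},{"twist":0.1227},{"twist":0.1227},{"twist":0.1227},{"twist":0.1227},{"twist":0.1227},{"twist":0.1227},{"twist":0.1227},{"twist":0.1227},{"dx":0.015},{"dx":0.025,"dy":-0.0135}])

```text
$.increments[0]: bad value
```

Request:
move_arm(increments=[{"dx":0.028,"dy":-0.016,"dz":0.005},{"dx":0.028,"dy":-0.016,"dz":0.005},{"dx":0.028,"dy":-0.016,"dz":0.005},{"dx":0.028,"dy":-0.016,"dz":0.005},{"dx":0.028,"dy":-0.016,"dz":0.005},{"dx":0.028,"dy":-0.016,"dz":0.005},{"dx":0.028,"dy":-0.016,"dz":0.005},{"dx":0.028,"dy":-0.016,"dz":0.005},{"dx":0.028,"dy":-0.016,"dz":0.005},{"dx":0.028,"dy":-0.016,"dz":0.005},{"dx":0.028,"dy":-0.016,"dz":0.005},{"dx":0.028,"dy":-0.016,"dz":0.005}])

```text
$.increments[0]: bad value
```

Request:
move_arm(increments=[{"dx":0,"dy":0,"dz":0,"twist":0.1227,"jaw":1},{"dx":0,"dy":0,"dz":0,"twist":0.1227,"jaw":1},{"dx":0,"dy":0,"dz":0,"twist":0.1227,"jaw":1},{"dx":0,"dy":0,"dz":0,"twist":0.1227,"jaw":1},{"dx":0,"dy":0,"dz":0,"twist":0.1227,"jaw":1},{"dx":0,"dy":0,"dz":0,"twist":0.1227,"jaw":1},{"dx":0,"dy":0,"dz":0,"twist":0.1227,"jaw":1},{"dx":0,"dy":0,"dz":0,"twist":0.1227,"jaw":1},{"dx":0,"dy":0,"dz":0,"twist":0.1227,"jaw":1},{"dx":0,"dy":0,"dz":0,"twist":0.1227,"jaw":1},{"dx":0.015,"dy":0,"dz":0,"twist":0,"jaw":1},{"dx":0.025,"dy":-0.0135,"dz":0,"twist":0,"jaw":1}])

```text
t: 1.9
eef_pos: [0.2011, 0.6106, 0.2913]
ee_rot: [3.141, -0.0, -1.506]
force: [1.1, -0.2, 0.5]
width: 0.0876
gripper_force: 0.0
```

Request:
move_arm(increments=[{"dx":0.03,"dy":-0.017,"dz":0.005,"twist":0,"jaw":1},{"dx":0.03,"dy":-0.017,"dz":0.005,"twist":0,"jaw":1},{"dx":0.03,"dy":-0.017,"dz":0.005,"twist":0,"jaw":1},{"dx":0.03,"dy":-0.017,"dz":0.005,"twist":0,"jaw":1},{"dx":0.03,"dy":-0.017,"dz":0.005,"twist":0,"jaw":1},{"dx":0.03,"dy":-0.017,"dz":0.005,"twist":0,"jaw":1},{"dx":0.03,"dy":-0.017,"dz":0.005,"twist":0,"jaw":1},{"dx":0.03,"dy":-0.017,"dz":0.005,"twist":0,"jaw":1},{"dx":0.03,"dy":-0.017,"dz":0.005,"twist":0,"jaw":1},{"dx":0.03,"dy":-0.017,"dz":0.005,"twist":0,"jaw":1},{"dx":0.03,"dy":-0.017,"dz":0.005,"twist":0,"jaw":1},{"dx":0.03,"dy":-0.017,"dz":0.005,"twist":0,"jaw":1}])

```text
t: 2.9
eef_pos: [0.4297, 0.262, 0.2324]
ee_rot: [-3.141, 0.001, -1.506]
force: [0.1, 0.6, -0.5]
width: 0.0879
gripper_force: 0.0
```

Request:
move_arm(increments=[{"dx":0.025,"dy":-0.014,"dz":0.005,"twist":0,"jaw":1},{"dx":0.025,"dy":-0.014,"dz":0.005,"twist":0,"jaw":1},{"dx":0.025,"dy":-0.014,"dz":0.005,"twist":0,"jaw":1},{"dx":0.025,"dy":-0.014,"dz":0.005,"twist":0,"jaw":1},{"dx":0.025,"dy":-0.014,"dz":0.005,"twist":0,"jaw":1},{"dx":0.025,"dy":-0.014,"dz":0.005,"twist":0,"jaw":1},{"dx":0,"dy":0,"dz":0.02,"twist":0,"jaw":1},{"dx":0,"dy":0,"dz":0.02,"twist":0,"jaw":1},{"dx":0,"dy":0,"dz":0.02,"twist":0,"jaw":1},{"dx":0,"dy":0,"dz":0,"twist":0,"jaw":1},{"dx":0,"dy":0,"dz":0,"twist":0,"jaw":1},{"dx":0,"dy":0,"dz":0,"twist":0,"jaw":1}])

```text
t: 3.9
eef_pos: [0.5231, 0.1195, 0.1432]
ee_rot: [-3.141, 0.0, -1.506]
force: [-0.1, 0.9, -0.1]
width: 0.0877
gripper_force: 0.0
```

Request:
move_arm(increments=[{"dx":0.004,"dy":0,"dz":0.012,"twist":0,"jaw":1},{"dx":0,"dy":0,"dz":0.011,"twist":0,"jaw":1},{"dx":0,"dy":0,"dz":0,"twist":0,"jaw":1},{"dx":0,"dy":0,"dz":0,"twist":0,"jaw":1}])

```text
t: 4.23
eef_pos: [0.5231, 0.1155, 0.1202]
ee_rot: [-3.141, 0.0, -1.506]
force: [1.0, 0.6, 1.2]
width: 0.0876
gripper_force: 0.0
```

Run:
```python
from h import *
im=arm.grab_frame("side")
cv2.imwrite("pics/side1.png",cv2.resize(im[190:330,260:420],None,fx=4,fy=4,interpolation=cv2.INTER_CUBIC))
s=arm.get_state();print(s["eef_pos"],s["force"])
```

```text
[0.5233279  0.11563258 0.12047296] [-0.32901606  0.20764799  0.33146149]
```

View pics/side1.png

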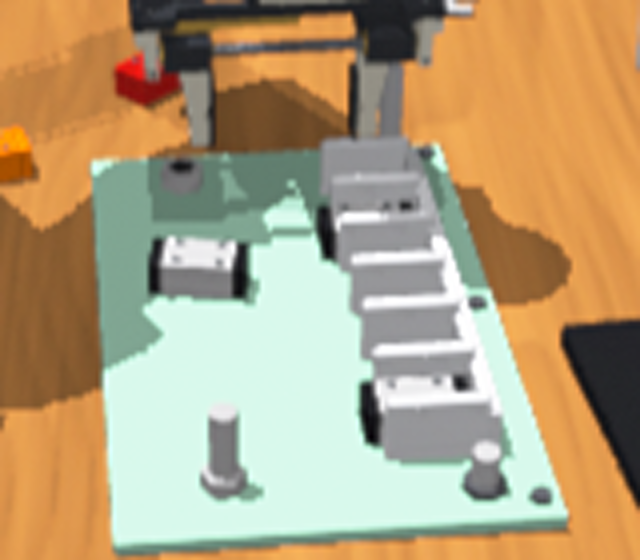

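The crop shows one finger at (370,130) right above divider 1's top at (368,145), and the other finger out over the plate in front. Now I'll touch down.

Request:
move_arm(increments=[{"dx":0,"dy":0,"dz":0.002,"twist":0,"jaw":1},{"dx":0,"dy":0,"dz":0.001,"twist":0,"jaw":1},{"dx":0,"dy":0,"dz":0.001,"twist":0,"jaw":1},{"dx":0,"dy":0,"dz":0.0005,"twist":0,"jaw":1},{"dx":0,"dy":0,"dz":0,"twist":0,"jaw":1}])

```text
t: 4.7
eef_pos: [0.5231, 0.1154, 0.1154]
ee_rot: [-3.141, 0.0, -1.506]
force: [-2.3, 0.7, 6.0]
width: 0.0875
gripper_force: 3.1
```

Divider 1 reads 6 N. Next I'll hop to dividers 2, 3 and 4 at the same height.

Request:
move_arm(increments=[{"dx":0,"dy":0,"dz":-0.004,"twist":0,"jaw":1},{"dx":0.023,"dy":0,"dz":0,"twist":0,"jaw":1},{"dx":0.023,"dy":0,"dz":0,"twist":0,"jaw":1},{"dx":0,"dy":0,"dz":0.002,"twist":0,"jaw":1},{"dx":0,"dy":0,"dz":0.0015,"twist":0,"jaw":1},{"dx":0,"dy":0,"dz":0.0005,"twist":0,"jaw":1},{"dx":0,"dy":0,"dz":0,"twist":0,"jaw":1}])

```text
t: 5.28
eef_pos: [0.5256, 0.0685, 0.1153]
ee_rot: [3.141, -0.002, -1.507]
force: [-1.3, -6.7, 8.3]
width: 0.0878
gripper_force: 4.2
```

Request:
move_arm(increments=[{"dx":0,"dy":0,"dz":-0.004,"twist":0,"jaw":1},{"dx":0.023,"dy":0,"dz":0,"twist":0,"jaw":1},{"dx":0.023,"dy":0,"dz":0,"twist":0,"jaw":1},{"dx":0,"dy":0,"dz":0.002,"twist":0,"jaw":1},{"dx":0,"dy":0,"dz":0.0015,"twist":0,"jaw":1},{"dx":0,"dy":0,"dz":0.0005,"twist":0,"jaw":1},{"dx":0,"dy":0,"dz":0,"twist":0,"jaw":1}])

```text
t: 5.87
eef_pos: [0.5288, 0.0232, 0.1153]
ee_rot: [3.142, -0.001, -1.506]
force: [-1.1, -5.8, 7.5]
width: 0.0878
gripper_force: 3.9
```

Request:
move_arm(increments=[{"dx":0,"dy":0,"dz":-0.004,"twist":0,"jaw":1},{"dx":0.023,"dy":0,"dz":0,"twist":0,"jaw":1},{"dx":0.023,"dy":0,"dz":0,"twist":0,"jaw":1},{"dx":0,"dy":0,"dz":0.002,"twist":0,"jaw":1},{"dx":0,"dy":0,"dz":0.0015,"twist":0,"jaw":1},{"dx":0,"dy":0,"dz":0.0005,"twist":0,"jaw":1},{"dx":0,"dy":0,"dz":0,"twist":0,"jaw":1}])

```text
t: 6.45
eef_pos: [0.5319, -0.0224, 0.1153]
ee_rot: [-3.141, -0.001, -1.506]
force: [-0.9, -6.2, 7.6]
width: 0.0875
gripper_force: 3.6
```

All four dividers touched in order. Now I'll lift, turn back a quarter turn and close partly.

Request:
move_arm(increments=[{"dx":0,"dy":0,"dz":-0.02,"twist":0,"jaw":1},{"dx":0,"dy":0,"dz":-0.03,"twist":0,"jaw":0.5},{"dx":0,"dy":0,"dz":-0.02,"twist":-0.12,"jaw":0.5},{"dx":0,"dy":0,"dz":0,"twist":-0.12,"jaw":0.5},{"dx":0,"dy":0,"dz":0,"twist":-0.12,"jaw":0.5},{"dx":0,"dy":0,"dz":0,"twist":-0.12,"jaw":0.5},{"dx":0,"dy":0,"dz":0,"twist":-0.12,"jaw":0.5},{"dx":0,"dy":0,"dz":0,"twist":-0.12,"jaw":0.5},{"dx":0,"dy":0,"dz":0,"twist":-0.12,"jaw":0.5},{"dx":0,"dy":0,"dz":0,"twist":-0.12,"jaw":0.5},{"dx":0,"dy":0,"dz":0,"twist":-0.12,"jaw":0.5},{"dx":0,"dy":0,"dz":0,"twist":-0.12,"jaw":0.5}])

```text
t: 7.45
eef_pos: [0.5317, -0.0212, 0.1846]
ee_rot: [-3.141, 0.0, -0.3]
force: [-0.9, -0.2, 0.2]
width: 0.066
gripper_force: 0.0
```

Request:
move_arm(increments=[{"dx":0,"dy":0,"dz":0,"twist":-0.12,"jaw":0.5},{"dx":0,"dy":0,"dz":0,"twist":-0.12,"jaw":0.5},{"dx":0,"dy":0,"dz":0,"twist":-0.12,"jaw":0.5},{"dx":0,"dy":0,"dz":0,"twist":-0.01,"jaw":0.5},{"dx":0,"dy":0,"dz":0,"twist":0,"jaw":0.5},{"dx":0,"dy":0,"dz":0,"twist":0,"jaw":0.5}])

```text
t: 7.95
eef_pos: [0.5316, -0.0219, 0.1846]
ee_rot: [-3.141, -0.0, 0.06]
force: [0.5, -0.7, 0.2]
width: 0.0656
gripper_force: 0.0
```

Run:
```python
from h import *
s=arm.get_state();p=s["eef_pos"];c,n=np.cos(.0636),np.sin(.0636)
d=p[:2]-[.5592,-.0204];print(p,s["ee_rot"],s["width"],"rack",d@[c,n],d@[-n,c])
```

```text
[ 0.53161224 -0.02193121  0.18461805] [-3.14149908e+00 -1.44557407e-05  6.00707946e-02] 0.06564003353716727 rack -0.027629300854585707 0.0002252868815722523
```

Request:
move_arm(increments=[{"dx":-0.02,"dy":-0.0133,"dz":0,"twist":-0.0036,"jaw":0.5},{"dx":-0.02,"dy":-0.0133,"dz":0,"twist":0,"jaw":0.5},{"dx":-0.0194,"dy":-0.0134,"dz":0.01,"twist":0,"jaw":0.5},{"dx":0,"dy":0,"dz":0.03,"twist":0,"jaw":0.5},{"dx":0,"dy":0,"dz":0.03,"twist":0,"jaw":0.5},{"dx":0,"dy":0,"dz":0.02,"twist":0,"jaw":0.5},{"dx":0,"dy":0,"dz":0.0105,"twist":0,"jaw":0.5},{"dx":0,"dy":0,"dz":0,"twist":0,"jaw":0.5},{"dx":0,"dy":0,"dz":0,"twist":0,"jaw":0.5}])

```text
t: 8.7
eef_pos: [0.4696, 0.0135, 0.0839]
ee_rot: [3.141, 0.001, 0.065]
force: [0.2, 0.1, -0.2]
width: 0.0657
gripper_force: 0.0
```

Run:
```python
from h import *
im=arm.grab_frame("side")
cv2.imwrite("pics/side2.png",cv2.resize(im[190:330,260:420],None,fx=4,fy=4,interpolation=cv2.INTER_CUBIC))
s=arm.get_state();p=s["eef_pos"];c,n=np.cos(.0636),np.sin(.0636)
d=p[:2]-[.5592,-.0204];print(p,s["ee_rot"],s["force"],"rack",d@[c,n],d@[-n,c])
```

```text
[0.47005952 0.01368193 0.08459873] [ 3.14150619e+00 -2.46436589e-04  6.56711998e-02] [-0.04302118  0.01684307  0.36827027] rack -0.0867941099598514 0.03967853711089948
```

View pics/side2.png

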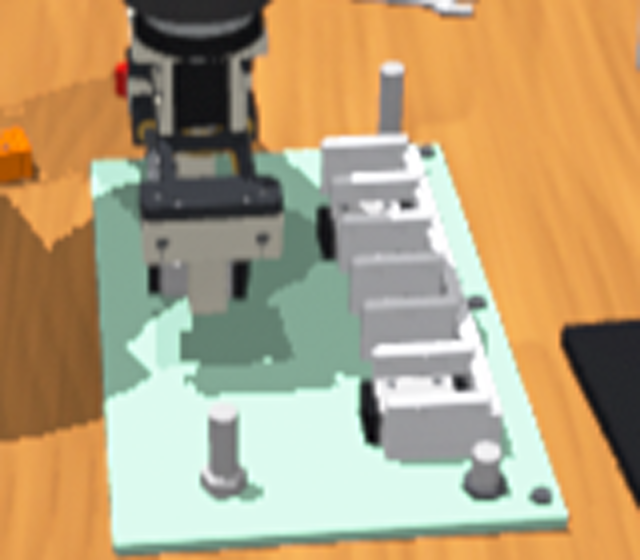

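The fingers straddle the block, with the near finger at (208,285) and the block's end caps at (155,280) and (240,280). I'll slide it sideways toward gap 3 with the +y pad.

Request:
move_arm(increments=[{"dx":0,"dy":0.005,"dz":0,"twist":0,"jaw":0.5},{"dx":0,"dy":0.005,"dz":0,"twist":0,"jaw":0.5},{"dx":0,"dy":0.003,"dz":0,"twist":0,"jaw":0.5},{"dx":0,"dy":0.003,"dz":0,"twist":0,"jaw":0.5},{"dx":0,"dy":0.003,"dz":0,"twist":0,"jaw":0.5},{"dx":0,"dy":0.003,"dz":0,"twist":0,"jaw":0.5},{"dx":0,"dy":0.003,"dz":0,"twist":0,"jaw":0.5},{"dx":0,"dy":0.003,"dz":0,"twist":0,"jaw":0.5},{"dx":0,"dy":0.003,"dz":0,"twist":0,"jaw":0.5},{"dx":0,"dy":0.003,"dz":0,"twist":0,"jaw":0.5},{"dx":0,"dy":0.0005,"dz":0,"twist":0,"jaw":0.5},{"dx":0,"dy":0,"dz":0,"twist":0,"jaw":0.5}])

```text
t: 9.75
eef_pos: [0.4719, -0.0213, 0.0841]
ee_rot: [3.141, 0.0, 0.066]
force: [-0.7, 0.4, 0.2]
width: 0.066
gripper_force: 0.0
```

Request:
move_arm(increments=[{"dx":0,"dy":-0.006,"dz":0,"twist":0,"jaw":0.5},{"dx":0,"dy":-0.004,"dz":0,"twist":0,"jaw":0.5},{"dx":0,"dy":0,"dz":-0.02,"twist":0,"jaw":0.5},{"dx":0,"dy":0,"dz":-0.03,"twist":0,"jaw":0.5},{"dx":-0.02,"dy":-0.0035,"dz":-0.02,"twist":0,"jaw":0},{"dx":-0.025,"dy":-0.0035,"dz":0,"twist":0,"jaw":-0.5},{"dx":-0.012,"dy":0,"dz":0,"twist":0,"jaw":-1},{"dx":0,"dy":0,"dz":0,"twist":0,"jaw":-1},{"dx":0,"dy":0,"dz":0,"twist":0,"jaw":-1},{"dx":0,"dy":0,"dz":0,"twist":0,"jaw":-1}])

```text
t: 10.58
eef_pos: [0.4145, -0.0075, 0.1541]
ee_rot: [3.141, -0.0, 0.068]
force: [-1.1, -0.1, -0.0]
width: 0.031
gripper_force: 0.0
```

Run:
```python
from h import *
im=arm.grab_frame("side")
cv2.imwrite("pics/side3.png",cv2.resize(im[190:330,260:420],None,fx=4,fy=4,interpolation=cv2.INTER_CUBIC))
s=arm.get_state();p=s["eef_pos"];c,n=np.cos(.0636),np.sin(.0636)
f=lambda p:(np.array(p)[:2]-[.5592,-.0204])@np.array([[c,-n],[n,c]])
print(s["t"],p,s["ee_rot"],s["width"],"rack",f(p))
for d in arm.pinpoint("side","block"): print(d["score"],f(d["position"]))
```

```text
10.6333 [ 0.41464937 -0.00752589  0.15397178] [3.14129665e+00 1.20466502e-04 6.72954239e-02] 0.027445887814102322 rack [-0.14344014  0.0220353 ]
0.9 [-0.23469245 -0.08996551]
0.54 [-0.22107146  0.19314116]
0.52 [-0.10260046  0.31636061]
```

View pics/side3.png

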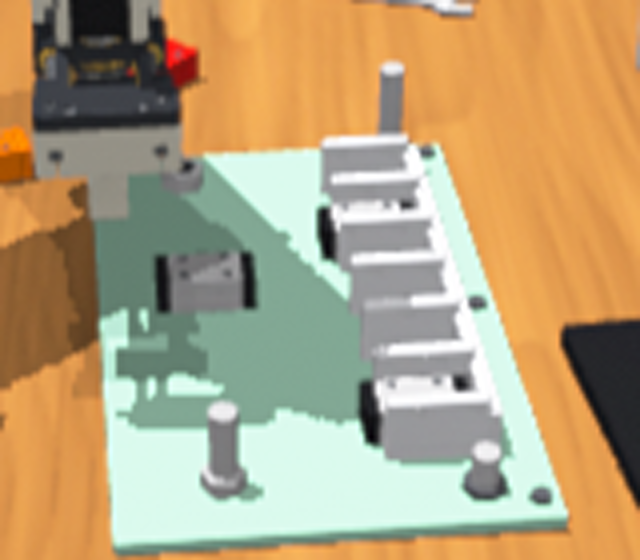

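The block at (205,280) now lies roughly straight in front of gap 3, whose opening is around (355,275). I'll measure it from its near lower corners.

Run:
```python
from h import *
c,n=np.cos(.0636),np.sin(.0636)
f=lambda p:(np.array(p)[:2]-[.5592,-.0204])@np.array([[c,-n],[n,c]])
g=lambda x,y,z:np.r_[np.array([.5592,-.0204])+[x*c-y*n,x*n+y*c],z]
for u,v,z in((157,312,.01),(255,307,.01),(158,283,.034),(256,281,.034),(158,256,.034),(250,252,.034)): print(f(unproj("side",260+u/4,190+v/4,z)).round(4))
im=arm.grab_frame("top");o=cv2.resize(im[170:300,220:415],None,fx=4,fy=4,interpolation=cv2.INTER_CUBIC)
q=lambda P:tuple(int(t) for t in (proj("top",P)-[220,170])*4)
for y in(.138,.046,0):cv2.line(o,q(g(0,y,.05)),q(g(.054,y,.05)),(0,0,255),1)
for y in(.008,.038):cv2.line(o,q(g(-.117,y,.034)),q(g(0,y,.034)),(255,0,0),1)
cv2.imwrite("pics/top3.png",o)
```

```text
[-0.1161  0.0104]
[-0.0566  0.01  ]
[-0.1152  0.0062]
[-0.0568  0.0027]
[-0.1134  0.0353]
[-0.0573  0.0343]
```

View pics/top3.png

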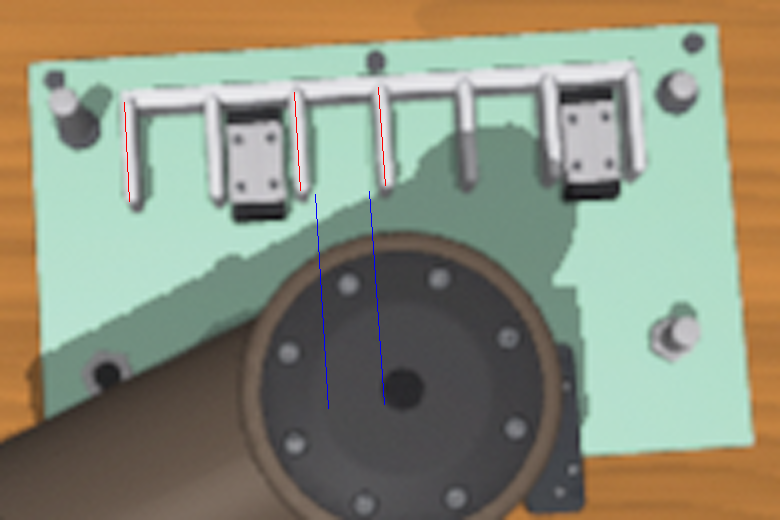

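The overlay agrees: the dividers match my frame and the block's lane leads into gap 3. I'll lower the closed fingers behind the block and push.

Request:
move_arm(increments=[{"dx":0,"dy":-0.001,"dz":0.02,"twist":0.003,"jaw":-1},{"dx":0,"dy":0,"dz":0.02,"twist":0,"jaw":-1},{"dx":0,"dy":0,"dz":0.02,"twist":0,"jaw":-1},{"dx":0,"dy":0,"dz":0.01,"twist":0,"jaw":-1},{"dx":0.005,"dy":0,"dz":0,"twist":0,"jaw":-1},{"dx":0.005,"dy":0,"dz":0,"twist":0,"jaw":-1},{"dx":0.005,"dy":0,"dz":0,"twist":0,"jaw":-1},{"dx":0.005,"dy":0,"dz":0,"twist":0,"jaw":-1},{"dx":0.005,"dy":0,"dz":0,"twist":0,"jaw":-1},{"dx":0.005,"dy":0,"dz":0,"twist":0,"jaw":-1},{"dx":0.005,"dy":0,"dz":0,"twist":0,"jaw":-1},{"dx":0.005,"dy":0,"dz":0,"twist":0,"jaw":-1}])

```text
t: 11.73
eef_pos: [0.4542, -0.0043, 0.0844]
ee_rot: [-3.142, -0.0, 0.064]
force: [-2.4, -0.8, 1.2]
width: 0.0006
gripper_force: 1.0
```

Request:
move_arm(increments=[{"dx":0.005,"dy":0,"dz":0,"twist":0,"jaw":-1},{"dx":0.005,"dy":0,"dz":0,"twist":0,"jaw":-1},{"dx":0.005,"dy":0,"dz":0,"twist":0,"jaw":-1},{"dx":0,"dy":0,"dz":0,"twist":0,"jaw":-1}])

```text
t: 12.07
eef_pos: [0.4702, -0.003, 0.0842]
ee_rot: [-3.141, -0.001, 0.064]
force: [-0.2, 0.4, 0.6]
width: 0.0005
gripper_force: 0.0
```

Run:
```python
from h import *
im=arm.grab_frame("side")
cv2.imwrite("pics/side4.png",cv2.resize(im[190:330,260:420],None,fx=4,fy=4,interpolation=cv2.INTER_CUBIC))
s=arm.get_state();p=s["eef_pos"];c,n=np.cos(.0636),np.sin(.0636)
f=lambda p:(np.array(p)[:2]-[.5592,-.0204])@np.array([[c,-n],[n,c]])
print(s["t"],p,s["ee_rot"],s["width"],s["force"],"rack",f(p))
```

```text
12.1167 [ 0.46971346 -0.00307967  0.08417279] [-3.14139864e+00 -1.00826455e-03  6.38414771e-02] 6.402701521709308e-05 [-1.42545645  0.22245258  0.06983726] rack [-0.08820478  0.02297282]
```

View pics/side4.png

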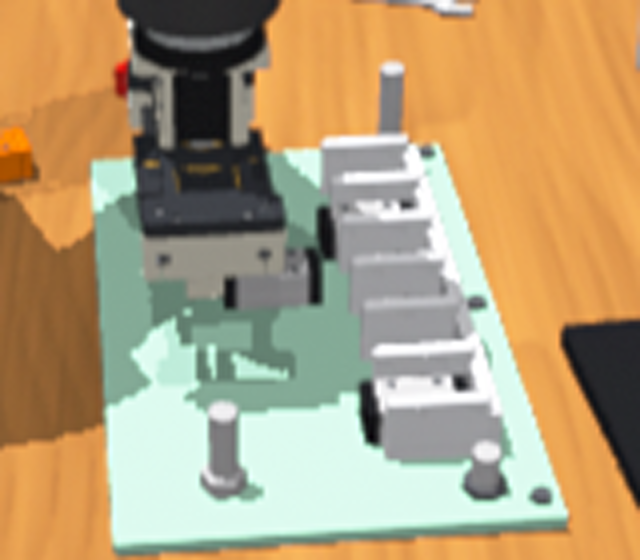

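The push works: the block at (270,283) has its front end at (320,275), just short of the gap 3 mouth. I'll check its lateral line.

Run:
```python
from h import *
c,n=np.cos(.0636),np.sin(.0636)
f=lambda p:(np.array(p)[:2]-[.5592,-.0204])@np.array([[c,-n],[n,c]])
for u,v,z in((228,310,.01),(320,303,.01)): print(f(unproj("side",260+u/4,190+v/4,z)).round(4))
```

```text
[-0.0732  0.0084]
[-0.0169  0.0104]
```

The near face is at y ≈ 9 mm, inside the gap's 4 to 42 mm. I'll continue the push.

Request:
move_arm(increments=[{"dx":0.004,"dy":0,"dz":0,"twist":0,"jaw":-1},{"dx":0.004,"dy":0,"dz":0,"twist":0,"jaw":-1},{"dx":0.004,"dy":0,"dz":0,"twist":0,"jaw":-1},{"dx":0.004,"dy":0,"dz":0,"twist":0,"jaw":-1},{"dx":0.004,"dy":0,"dz":0,"twist":0,"jaw":-1},{"dx":0.004,"dy":0,"dz":0,"twist":0,"jaw":-1},{"dx":0.004,"dy":0,"dz":0,"twist":0,"jaw":-1},{"dx":0.004,"dy":0,"dz":0,"twist":0,"jaw":-1}])

```text
t: 12.78
eef_pos: [0.5011, -0.0013, 0.0841]
ee_rot: [3.142, 0.0, 0.064]
force: [-0.7, 0.3, 0.4]
width: 0.0005
gripper_force: 0.6
```

Request:
move_arm(increments=[{"dx":0.004,"dy":0,"dz":0,"twist":0,"jaw":-1},{"dx":0.004,"dy":0,"dz":0,"twist":0,"jaw":-1},{"dx":0.004,"dy":0,"dz":0,"twist":0,"jaw":-1},{"dx":0.004,"dy":0,"dz":0,"twist":0,"jaw":-1},{"dx":0.004,"dy":0,"dz":0,"twist":0,"jaw":-1},{"dx":0.004,"dy":0,"dz":0,"twist":0,"jaw":-1},{"dx":0.004,"dy":0,"dz":0,"twist":0,"jaw":-1},{"dx":0.004,"dy":0,"dz":0,"twist":0,"jaw":-1},{"dx":0.003,"dy":0,"dz":0,"twist":0,"jaw":-1},{"dx":0,"dy":0,"dz":0,"twist":0,"jaw":-1}])

```text
t: 13.62
eef_pos: [0.5366, 0.0011, 0.0842]
ee_rot: [-3.142, -0.001, 0.064]
force: [-0.3, -0.4, 0.3]
width: 0.0005
gripper_force: 0.0
```

Request:
move_arm(increments=[{"dx":0.0015,"dy":0,"dz":0,"twist":0,"jaw":-1},{"dx":0.0015,"dy":0,"dz":0,"twist":0,"jaw":-1},{"dx":0.001,"dy":0,"dz":0,"twist":0,"jaw":-1},{"dx":0.001,"dy":0,"dz":0,"twist":0,"jaw":-1},{"dx":0,"dy":0,"dz":0,"twist":0,"jaw":-1}])

```text
t: 14.03
eef_pos: [0.5393, 0.001, 0.0839]
ee_rot: [3.141, 0.003, 0.063]
force: [-7.1, 1.5, 3.4]
width: 0.0005
gripper_force: 2.8
```

Request:
move_arm(increments=[{"dx":0.0005,"dy":0,"dz":0,"twist":0,"jaw":-1},{"dx":0.0005,"dy":0,"dz":0,"twist":0,"jaw":-1},{"dx":0,"dy":0,"dz":0,"twist":0,"jaw":-1}])

```text
t: 14.28
eef_pos: [0.5394, 0.001, 0.0838]
ee_rot: [3.141, 0.004, 0.063]
force: [-9.2, 3.2, 5.7]
width: 0.0003
gripper_force: 4.3
```

It has stopped firmly. I'll press a little more, then back off and look.

Request:
move_arm(increments=[{"dx":0.001,"dy":0,"dz":0,"twist":0,"jaw":-1},{"dx":0.001,"dy":0,"dz":0,"twist":0,"jaw":-1},{"dx":0,"dy":0,"dz":0,"twist":0,"jaw":-1}])

```text
t: 14.53
eef_pos: [0.5397, 0.0008, 0.0835]
ee_rot: [3.141, 0.008, 0.063]
force: [-14.1, 2.8, 10.0]
width: 0.0005
gripper_force: 7.1
```

Request:
move_arm(increments=[{"dx":-0.005,"dy":0,"dz":0,"twist":0,"jaw":-1},{"dx":-0.01,"dy":0,"dz":0,"twist":0,"jaw":-1},{"dx":-0.02,"dy":0,"dz":0,"twist":0,"jaw":-1},{"dx":-0.02,"dy":0,"dz":-0.02,"twist":0,"jaw":-1},{"dx":0,"dy":0,"dz":-0.04,"twist":0,"jaw":-1},{"dx":0,"dy":0,"dz":-0.04,"twist":0,"jaw":-1},{"dx":-0.02,"dy":-0.03,"dz":-0.01,"twist":0,"jaw":-1},{"dx":-0.02,"dy":-0.03,"dz":0,"twist":0,"jaw":-1},{"dx":-0.02,"dy":-0.03,"dz":0,"twist":0,"jaw":-1},{"dx":-0.01,"dy":-0.03,"dz":0,"twist":0,"jaw":-1},{"dx":0,"dy":-0.03,"dz":0,"twist":0,"jaw":-1},{"dx":0,"dy":0,"dz":0,"twist":0,"jaw":-1}])

```text
t: 15.53
eef_pos: [0.4094, 0.1471, 0.1952]
ee_rot: [-3.139, -0.004, 0.067]
force: [0.7, 1.2, 1.1]
width: 0.0004
gripper_force: 0.0
```

Run:
```python
from h import *
im=arm.grab_frame("top");c1=cv2.resize(im[170:300,220:415],None,fx=4,fy=4,interpolation=cv2.INTER_CUBIC)
im=arm.grab_frame("side");c2=cv2.resize(im[195:325,265:415],None,fx=4,fy=4,interpolation=cv2.INTER_CUBIC)
o=np.hstack([c1,c2]);cv2.imwrite("pics/end.png",cv2.resize(o,None,fx=.57,fy=.57,interpolation=cv2.INTER_AREA))
c,n=np.cos(.0636),np.sin(.0636)
f=lambda p:((np.array(p)[:2]-[.5592,-.0204])@np.array([[c,-n],[n,c]])).round(4)
s=arm.get_state();print(s["t"],s["eef_pos"])
for cam in("top","side"):
  for nm in("block","stored_a"):
    for d in arm.pinpoint(cam,nm): print(cam,nm,round(d["score"],2),f(d["position"]))
```

```text
15.6333 [0.40907133 0.144217   0.19441008]
top block 0.72 [0.0247 0.0205]
top block 0.68 [-0.2268  0.1978]
top block 0.6 [-0.2314 -0.0888]
top block 0.24 [ 0.0696 -0.4159]
top stored_a 0.92 [ 0.0206 -0.1132]
top stored_a 0.69 [0.0286 0.0931]
top stored_a 0.63 [0.0198 0.0684]
side block 0.81 [-0.2237  0.1942]
side block 0.78 [-0.1034  0.3167]
side block 0.78 [-0.2357 -0.089 ]
side block 0.62 [0.0242 0.0203]
side stored_a 0.63 [ 0.0157 -0.1122]
```

View pics/end.png

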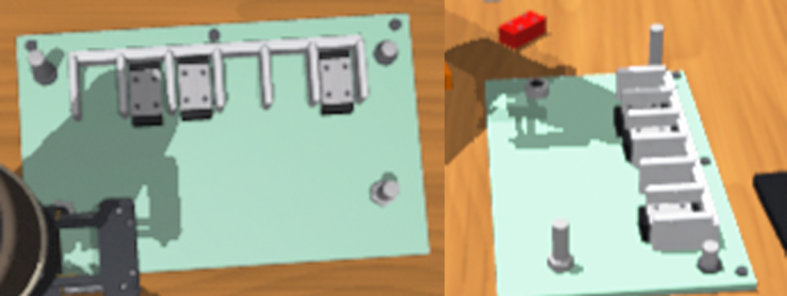

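The block at (195,88) in the top view is in gap 3, flush with or slightly deeper than the stored blocks. Its origin is at rack x ≈ 24 mm and y ≈ 20 mm, and the hand is clear of everything.

```bash
python3 -c "
from station import arm
print(arm.job_done())"
```

```text
the job is handed in; nothing more can be done
None
```

I touched dividers 1 to 4 in order from the tall post, pushed the loose block into the third gap until it stopped firmly against the back bar (measured about 24 mm behind the dividers' fronts), and handed the job in with the hand clear; no verdict came back.

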